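# Seat and lock the bench shelf board

### The job

Push the pulled-out wooden shelf board along its rails, away from you, until it drops into its locating notches and lies flat on the rails; then push the knob of the red turn-button inward so that the button lies across the board and locks it down. Use only the fingertips: pinch and lift nothing, keep the label roll standing on the board, and leave the other things on the bench alone.

Things in the scene. Friction and masses are not known exactly. Their poses are not given: they have to be found in the camera images.
- stand: Fixed blue stand, 250x260 mm. Origin on the bench; x = the way the board slides home (away from the robot), y left, z up. Two rails along x, y = 82 to 102 mm each side, tops 60 mm over the bench, x = -100 to 150 mm; cheeks outside them rise to 70 mm. Between the rails open (6 mm high ties at x = 38-63, 107-132 mm). Each rail has upright-walled notches 18 mm deep: x = 17 to 33 and 116 to 134 mm.
- notch (a point): Point of the stand midway between the two nearer notches, at the height of the rail tops; axes as the stand's. With the board home, 'bar' lies within 3 mm of this point in x and 4 mm below it.
- board: Loose plywood board, 0.5 kg, 140 (x, sliding way) x 200 x 12 mm, 2 mm play between the cheeks. Origin: centre of the panel's underside. Two 10 mm cross bars under it (x = -45, +55 mm) ride on the rails and hold it 9 mm high; over the notches it drops 9 mm, lies flat on the rails, and the notch walls stop it. Starts 45 to 75 mm short of home; at moderate speed it drops by itself.
- bar (a point): Centre of the board's nearer cross bar (10 mm thick), 45 mm nearer than the board's centre and 4 mm below the panel's underside.
- push_face (a point): Middle of the board's near face, where to push: an upright wooden strip 130 mm wide, from 22 mm below to 12 mm above the panel's underside (47 to 81 mm over the bench while sliding, 38 to 72 mm when home). The point is on the face, 3 mm below the underside; its x axis points into the board. At home the face is at the stand's x = 0, +-3 mm.
- turn_button (a joint): Angle (rad) of the red turn-button right of the board: flat bar 55x16x8 mm on an upright pin, light friction, stays where left. 0: points to the stand's -x (robot), outside the board; grows clockwise from above; 1.57: points to +y across the board. Range -0.4 to 1.6. Underside 75 mm over the bench: 3 mm over the seated board's top; a board not yet dropped blocks it.
- pivot (a point): Pivot axis of the turn-button, at the height of its upper face (83 mm over the bench), fixed on the stand at x = 30, y = -125 mm.
- knob (a point): Upright round knob of the turn-button, 12 mm thick, 43 mm from the pivot axis, from the bar's upper face (83 mm) to 108 mm over the bench; the point lies on its axis 99 mm over the bench. Push its outer side.
- roll_mid (a point): Centre of a white label roll, 52 mm across and 37 mm high, standing loose on the far half of the board. It rides along.
- tape_measure: Yellow tape measure, 35x75x62 mm, loose on the bench left of the stand; leave alone. Origin under its centre. (Near it the pictures show an office chair back between robot and bench: that chair's solid body stands 189 mm farther left and 76 mm farther back than pictured, clear of the arm.)
- stapler: Dark stapler, 34x135x48 mm, loose on the bench right of the stand's far end; leave alone. Origin under its centre.
- stamp: Rubber stamp with a wooden handle, 26x50x68 mm, loose on the bench left of the stand; leave alone. Origin under its centre.

How it is judged:
By the outcome, as a careful person would: the job done as asked, in the order asked, and still so for the second after the job is handed in, with the robot touching nothing.
It also fails if it takes over 48 s, if anything falls off the work surface, if the arm or the gripper's body presses on something with over 40 N, if the wrist force passes 120 N, or if a joint passes its speed limit or range.

### The arm

A 6-joint arm with a two-finger parallel gripper is mounted at the origin on a cart in front of the work surface, level with it; the furniture and walls round the work are solid. World frame = base frame: x ahead of the robot, y to its left, z up, the work surface at z = 0. Lengths are in mm, angles in rad, forces in N, time in s.
With the tool pointing down it reaches from about 350 to 775 mm from the base axis. Payload 7.3 kg.
Tool frame: the origin (TCP) lies at the very end of the fingers, on their centre line; the grasp point (between the pads) lies 19 mm behind it (pinch_z is the distance from the TCP to the grasp point, in mm); z points along the fingers, y is the direction in which the jaws open and shut (so a half turn about z gives the same grasp; the last joint's range is limited). The gripper opens to 92 mm and grips with 3 to 60 N. Pads are 19 mm wide; open, the fingers measure 130 mm over their backs; the gripper's body (75 mm by 190 mm) begins 47 mm behind the grasp point.
Start: joints at [-1.32, 0.342, 1.524, -0, 1.275, -0.146], TCP at [202.92, -484.222, 198.841] pointing down, gripper open.
Joint ranges: [-2.53, 2.53], [-0.77, 2.02], [0.04, 2.7], [-1, 4.14], [0.28, 2.66], [-3.11, 3.11]. Speed limits (rad/s): [2.57, 2.57, 3.14, 3.14, 3.14, 3.14].

### API

Orientations are given as [roll, pitch, yaw] about the fixed x, y, z axes, in that order (R = Rz(yaw) Ry(pitch) Rx(roll)).
In Python, from plant import * gives the robot as it stands.
- The arm moves only by the tool step_arm, never from a script. Its argument "moves" is one flat list of numbers, 7 for each row, row after row: the shift along the tool's x, y, z scaled (see below), then the turn, a rotation vector about the tool's x, y, z scaled (see below), then the closure, from -1 (fully open) to 1 (shut). A call has 1 to 8 rows; each row shifts and turns the pose as measured when the row begins, along the tool's axes as they then stand; what a row does not reach is not made up. The controller multiplies each number of a shift by 2 cm and each number of a turn by 4 degrees. A row lasts 1/12 s, in which the tool goes at most 41.7 mm and 7.16 degrees, less where a joint would pass 70% of its speed; a pose out of reach is approached as far as the arm can. A call with a number of a shift or a turn outside -1 to 1 is refused whole. A call with a gripper value outside its range is refused whole. The fingers move at their own pace and stop on an object; the grip force is fixed at half the most. Time passes only in rows, so rows that do not move let the fingers close. It gives the time, the measured TCP pose, the force and the opening at its end, in the units of the state.
- get_obs(): the state, without advancing time (a new reading comes with each control period).
- capture(name): name is "scene" or "top"; returns the picture (384x512x3 uint8, red, green, blue); there is no depth.
- get_calibration(name): a dict with "mtx" (3x3 intrinsics, pixels), "eye" and "orientation" of the camera in the world. Camera axes: x right, y down, z forward; pixel columns grow to the right and rows downward; lengths in mm; the calibration is good to about 2 mm. A picture is of the moment at which its call begins. get_calibration takes no time and is no camera call.
- close_job(): hands the job in, once; it reports no verdict.
The state is a dict: "time": time; "joint_positions": joint angles; "dq": joint speeds; "tau": joint torques, N m; "tool_pos": TCP position; "tcp_rot": TCP orientation; "contact_force": force on the tool from outside, world axes, zero at the start; "moment": the same for the moment, N m; "grip_width": finger opening in mm.
Only numpy, scipy, OpenCV 4.12 (cv2) and the standard library are available. Lean on these libraries where they do the work, as an engineer would, in place of code of your own. Each camera call takes 0.05 s, during which the arm holds its last target.

## Working session

There is one attempt and no reset: what is moved stays moved. The work goes in short steps, Python scripts to look and compute and a tool call to move; the robot and the scene stay as the last step left them, time stands still between calls to the robot, and variables do not carry over. Pictures are saved under pics/ and viewed, and the job is handed in when it is done.

Besides the shell and the picture viewer there is one more tool, called after ">>>" in YAML: its name, and indented under it one key for each argument. step_arm: Moves the arm, as the interface text tells. Shifts and turns lie within -1 to 1; 1 stands for 2 cm of shift or 4 degrees of turn. Its arguments: {"type":"object","properties":{"moves":{"type":"array"}},"required":["moves"]}

```bash
mkdir -p pics; ls
python3 - <<'E'
from plant import *
import cv2
o=get_obs();print(o)
for n in("scene","top"):
    im=capture(n);cv2.imwrite(f"pics/{n}0.png",im[:,:,::-1]);print(n,get_calibration(n))
E
```

```text
pics
{'time': 0.0, 'joint_positions': array([-1.32004644e+00,  3.42730407e-01,  1.52500105e+00,  3.01179290e-06,
        1.27536487e+00, -1.45997282e-01]), 'dq': array([-6.32270981e-04,  6.02534692e-05, -2.24627127e-04,  4.99166556e-04,
       -5.03374901e-05,  1.83849696e-05]), 'tau': array([-1.01857040e-03, -4.31249356e+01, -2.44216096e+01,  7.16721453e-02,
        5.60266385e-02, -1.13849144e-04]), 'tool_pos': array([ 202.78535296, -483.7881385 ,  198.14656408]), 'tcp_rot': array([-3.14010540e+00, -2.21602314e-04,  3.96746122e-01]), 'contact_force': array([-0.39148071,  0.47471462,  0.28721536]), 'moment': array([ 0.00805508, -0.0090243 ,  0.03392718]), 'grip_width': 91.5963903013555}
scene {'mtx': array([[366.57038152,   0.        , 261.23674104],
       [  0.        , 366.57038152, 190.6172964 ],
       [  0.        ,   0.        ,   1.        ]]), 'eye': array([274.21783757, 552.13029721, 716.7581872 ]), 'orientation': array([-2.4166418 ,  0.00401175, -2.63373256])}
top {'mtx': array([[492.06839009,   0.        , 262.71556327],
       [  0.        , 492.06839009, 199.88615699],
       [  0.        ,   0.        ,   1.        ]]), 'eye': array([ 452.18929834,   41.65817818, 1244.50991734]), 'orientation': array([-3.04761104, -0.00469268, -1.55221311])}
```

View pics/scene0.png

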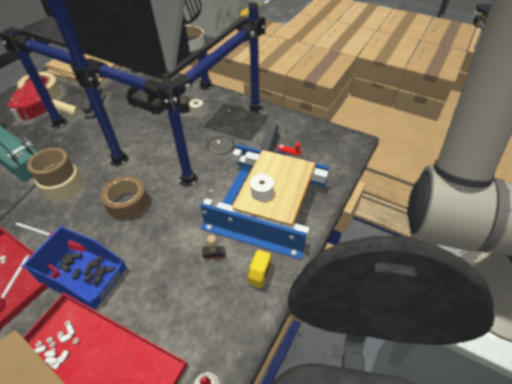

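View pics/top0.png

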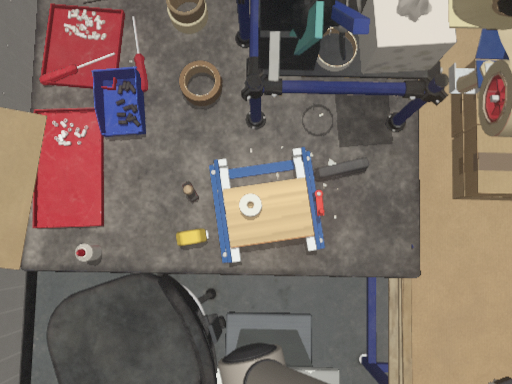

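```bash
cat > h.py <<'E'
import numpy as np,cv2
from plant import *
from scipy.spatial.transform import Rotation as R
def cal(n):
    c=get_calibration(n);return c['mtx'],np.array(c['eye']),R.from_euler('xyz',c['orientation']).as_matrix()
def ray(n,u,v,z):
    K,e,M=cal(n);d=M@np.linalg.solve(K,[u,v,1.]);return e+d*(z-e[2])/d[2]
def proj(n,p):
    K,e,M=cal(n);q=K@(M.T@(np.asarray(p,float)-e));return q[:2]/q[2]
def crop(n,name,x0,y0,w,h,s):
    im=capture(n);cv2.imwrite(f"pics/{name}.png",cv2.resize(im[y0:y0+h,x0:x0+w,::-1],None,fx=s,fy=s,interpolation=cv2.INTER_CUBIC));return im
E
python3 - <<'E'
from h import *
crop("top","t1",200,135,180,135,4.4)
crop("scene","s1",190,130,150,140,4.2)
print(ray("top",250,205,0),ray("top",320,205,0),ray("scene",260,200,60))
E
```

```text
[555.93954545  70.01800793   0.        ] [ 559.31202166 -107.68026151    0.        ] [547.72337651  72.07245742  60.        ]
```

View pics/t1.png

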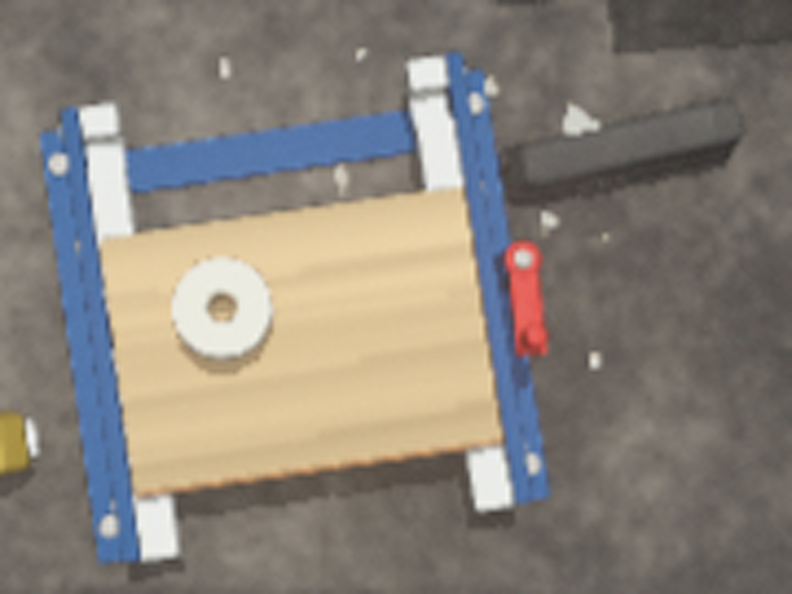

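View pics/s1.png

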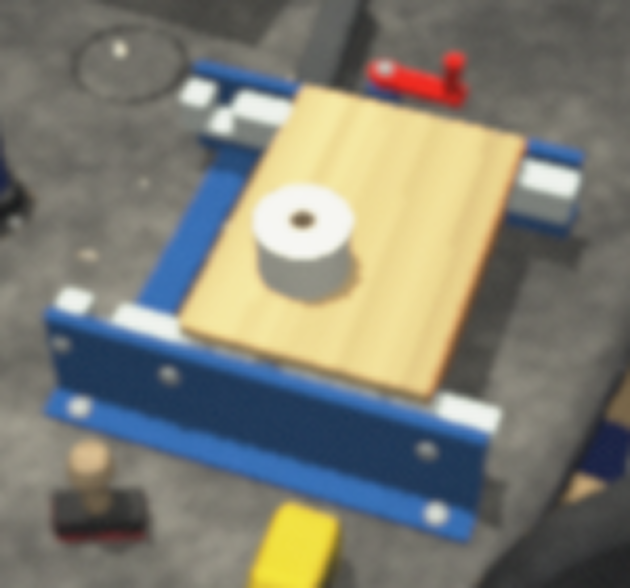

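Run:
```python
from h import *
def T(u,v,z): return ray("top",200+(u+.5)/4.4-.5,135+(v+.5)/4.4-.5,z)
def S(u,v,z): return ray("scene",190+(u+.5)/4.2-.5,130+(v+.5)/4.2-.5,z)
# stand fit from rail ends
loc=[(-100,102),(-100,82),(-100,-82),(-100,-102),(150,102),(150,82),(150,-82),(150,-102)]
px=[(138,560),(180,556),(477,511),(513,503),(79,107),(116,103),(407,62),(445,57)]
W=np.array([T(*p,60)[:2] for p in px]);L=np.array(loc,float)
def fit(L,W):
    a=L-L.mean(0);b=W-W.mean(0)
    th=np.arctan2((a[:,0]*b[:,1]-a[:,1]*b[:,0]).sum(),(a*b).sum())
    Rm=np.array([[np.cos(th),-np.sin(th)],[np.sin(th),np.cos(th)]]);t=W.mean(0)-Rm@L.mean(0)
    return th,Rm,t,W-(L@Rm.T+t)
th,Rm,t,res=fit(L,W);print("stand",th,t);print(res.round(1))
bl=np.array([(70,100),(70,-100),(-70,-100),(-70,100)],float)
for nm,B in(("top",[T(*p,81)[:2] for p in[(103,239),(462,188),(502,444),(133,494)]]),("scene",[S(*p,81)[:2] for p in[(182,330),(302,86),(526,138),(432,394)]])):
    a,r,tb,rs=fit(bl,np.array(B));print(nm,"board",a,tb,(tb-t)@Rm,rs.round(1))
inv=lambda p:((p[:2]-t)@Rm).round(1)
print("pivot T,S",inv(T(523,257,83)),inv(S(383,68,83)),"knob",inv(T(533,335,108)),inv(S(455,60,108)), T(533,335,108),S(455,60,108))
print("roll",inv(T(222,306,81+37)),inv(S(303,220,81+37)))
# scene rails
for p in[(440,405),(500,412),(522,185),(578,190)]: print(inv(S(*p,60)))
print("pivot world",t+Rm@[30,-125])
```

```text
stand 0.16209284887505906 [529.52707903  24.81739396]
[[-0.6  1.9]
 [-1.3 -1.1]
 [-0.4 -0.4]
 [ 1.  -0.2]
 [ 0.9  0.3]
 [ 0.3 -0.4]
 [ 0.   0.6]
 [ 0.  -0.7]]
top board 0.1558782831343477 [533.34310962  25.57138495] [3.88769095 0.12826127] [[-0.6 -2.1]
 [-0.1  1.6]
 [ 0.1  0.4]
 [ 0.7  0. ]]
scene board 0.17907333566165162 [530.59006237  25.74965128] [1.19950081 0.74848853] [[-1.6  0.6]
 [ 0.  -0.4]
 [-0.4  0.4]
 [ 2.  -0.6]]
pivot T,S [  31.3 -125.4] [  30.6 -128.6] knob [ -12.5 -120.9] [ -15.4 -122.5] [536.6831256  -96.56073715 108.        ] [534.11781372 -98.53384315 108.        ]
roll [25.1 38.9] [22.8 38.9]
[-71.4  88.8]
[-102.2   82.5]
[-71.8 -82.1]
[-104.   -89.2]
pivot world [579.30682653 -93.70254841]
```

```bash
cat >> h.py <<'E'
TH=0.162;t0=np.array([529.5,24.8]);RM=np.array([[np.cos(TH),-np.sin(TH)],[np.sin(TH),np.cos(TH)]])
def inv(p): return (np.asarray(p)[:2]-t0)@RM
def st():
    o=get_obs();print("t",round(o['time'],2),"stand",inv(o['tool_pos']).round(1),"z",round(o['tool_pos'][2],1),"rpy",o['tcp_rot'].round(3),"F",o['contact_force'].round(1),"w",round(o['grip_width'],1))
E
python3 -c "
from h import *
st()"
```

```text
t 0.2 stand [-404.4 -449.4] z 198.4 rpy [-3.141 -0.     0.397] F [ 0.3  0.9 -0.7] w 91.8
```

>>> step_arm:
  moves: [0, 0, 0, 0, 0, 0.9, 0, 0, 0, 0, 0, 0, 0.9, 0, 0, 0, 0, 0, 0, 0.9, 0, 0, 0, 0, 0, 0, 0.6, 0]

```text
time: 0.53
tool_pos: [202.7, -483.3, 197.4]
tcp_rot: [-3.138, 0.0, 0.157]
contact_force: [0.2, -0.8, 0.5]
grip_width: 69.9
```

>>> step_arm:
  moves: [0.6, -1, 0, 0, 0, 0, 0, 0.6, -1, 0, 0, 0, 0, 0, 0.6, -1, 0, 0, 0, 0, 0, 0.6, -1, 0, 0, 0, 0, 0, 0.6, -1, 0, 0, 0, 0, 0, 0.6, -1, 0, 0, 0, 0, 0, 0.6, -1, 0, 0, 0, 0, 0, 0.6, -1, 0, 0, 0, 0, 0]

```text
time: 1.2
tool_pos: [273.1, -306.4, 195.5]
tcp_rot: [-3.137, 0.002, 0.148]
contact_force: [0.9, -0.1, -0.2]
grip_width: 45.7
```

>>> step_arm:
  moves: [0.6, -1, 0, 0, 0, 0, 0, 0.6, -1, 0, 0, 0, 0, 0, 0.6, -1, 0, 0, 0, 0, 0, 0.6, -1, 0, 0, 0, 0, 0, 0.6, -1, 0, 0, 0, 0, 0, 0.6, -1, 0, 0, 0, 0, 0, 0.6, -1, 0, 0, 0, 0, 0, 0.6, -1, 0, 0, 0, 0, 0]

```text
time: 1.87
tool_pos: [346.0, -124.5, 196.1]
tcp_rot: [-3.136, 0.001, 0.146]
contact_force: [0.2, 1.6, 0.3]
grip_width: 45.8
```

```bash
python3 -c "
from h import *
st()"
```

```text
t 1.87 stand [-205.1 -117.8] z 196.1 rpy [-3.136e+00  1.000e-03  1.460e-01] F [0.2 1.6 0.3] w 45.8
```

>>> step_arm:
  moves: [0.7, -0.9, 0, 0, 0, -0.1, 0, 0.7, -0.9, 0, 0, 0, -0.1, 0, 0.7, -0.9, 0, 0, 0, -0.1, 0, 0.7, -0.9, 0, 0, 0, 0, 0, 0.7, -0.9, 0, 0, 0, 0, 0, 0.7, -0.9, 0, 0, 0, 0, 0, 0, 0, 0, 0, 0, 0, 0]

```text
time: 2.45
tool_pos: [414.2, 5.6, 196.7]
tcp_rot: [-3.136, 0.0, 0.171]
contact_force: [-0.4, 0.3, 0.5]
grip_width: 45.6
```

```bash
python3 -c "
from h import *
st()"
```

```text
t 2.45 stand [-116.9   -0.4] z 196.7 rpy [-3.136  0.     0.171] F [-0.4  0.3  0.5] w 45.6
```

>>> step_arm:
  moves: [0, 0, 1, 0, 0, 0, 0, 0, 0, 1, 0, 0, 0, 0, 0, 0, 1, 0, 0, 0, 0, 0, 0, 1, 0, 0, 0, 0, 0, 0, 1, 0, 0, 0, 0, 0, 0, 0.9, 0, 0, 0, 0, 0, 0, 0.9, 0, 0, 0.1, 0, 0, 0, 0, 0, 0, 0, 0]

```text
time: 3.12
tool_pos: [414.2, 4.6, 56.5]
tcp_rot: [-3.139, -0.003, 0.169]
contact_force: [-0.2, 0.2, 0.6]
grip_width: 46.1
```

Run:
```python
from h import *
st()
crop("top","t2",200,135,180,135,4.4)
st()
```

```text
t 3.12 stand [-117.1   -1.3] z 56.5 rpy [-3.139e+00 -3.000e-03  1.690e-01] F [-0.2  0.2  0.6] w 46.1
t 3.17 stand [-116.3   -1.6] z 57.9 rpy [-3.139 -0.005  0.169] F [ 0.7 -0.7 -0.1] w 45.6
```

View pics/t2.png

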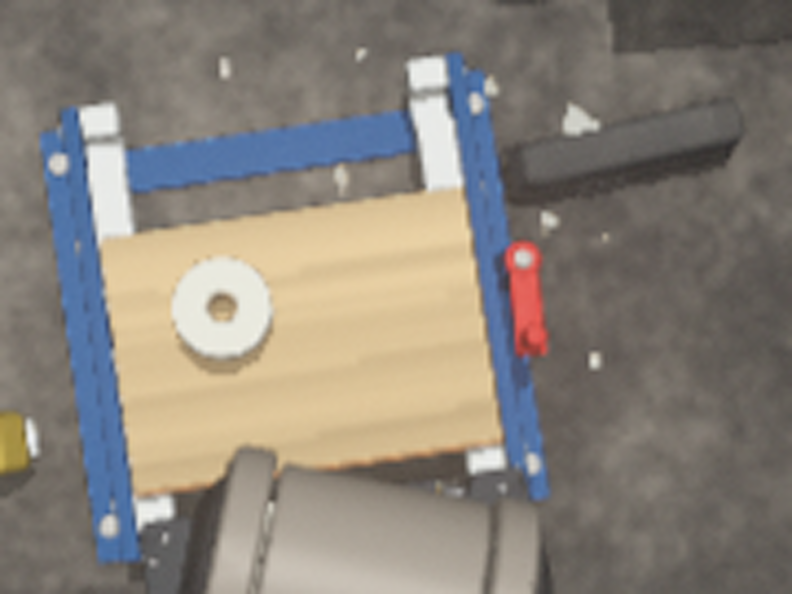

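>>> step_arm:
  moves: [0.5, 0, 0, 0, 0, 0.05, 0, 0.5, 0, 0, 0, 0, 0.05, 0, 0.3, 0, 0, 0, 0, 0, 0, 0.2, 0, 0, 0, 0, 0, 0, 0.2, 0, 0, 0, 0, 0, 0, 0.2, 0, 0, 0, 0, 0, 0, 0.2, 0, 0, 0, 0, 0, 0]

```text
time: 3.75
tool_pos: [464.3, 10.9, 63.4]
tcp_rot: [3.141, -0.013, 0.162]
contact_force: [-0.1, 1.1, 0.7]
grip_width: 45.9
```

```bash
python3 -c "
from h import *
st()"
```

```text
t 3.75 stand [-66.6  -3.2] z 63.4 rpy [ 3.141 -0.013  0.162] F [-0.1  1.1  0.7] w 45.9
```

Run:
```python
from h import *
crop("top","t3",200,135,180,135,4.4)
st()
```

```text
t 3.8 stand [-65.7  -3.4] z 63.5 rpy [ 3.141 -0.015  0.162] F [ 0.6 -0.5  1. ] w 45.8
```

View pics/t3.png

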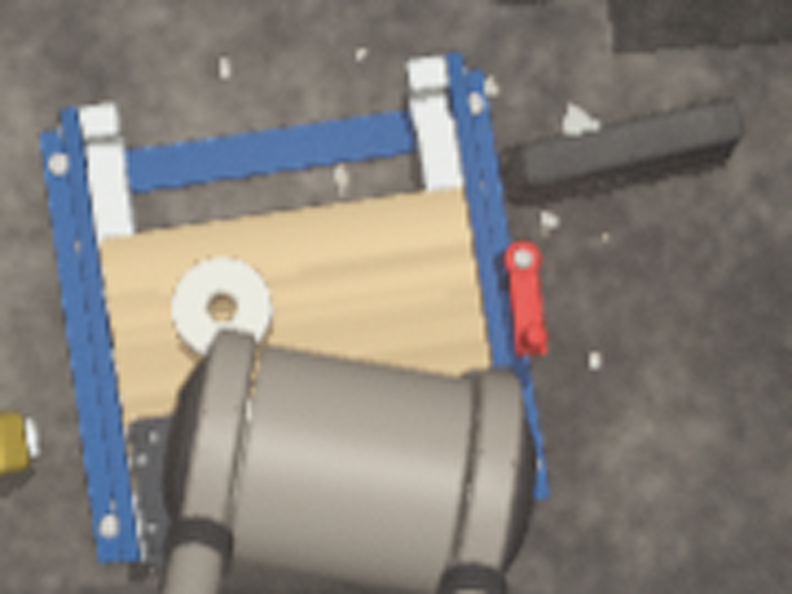

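Run:
```python
from h import *
crop("scene","s3",190,130,150,140,4.2)
print(get_obs()['tool_pos'], proj('scene',get_obs()['tool_pos']),proj('top',get_obs()['tool_pos']))
```

```text
[464.48521971  10.86272281  63.26040793] [303.49811458 194.77219255] [273.36349721 241.34714823]
```

View pics/s3.png

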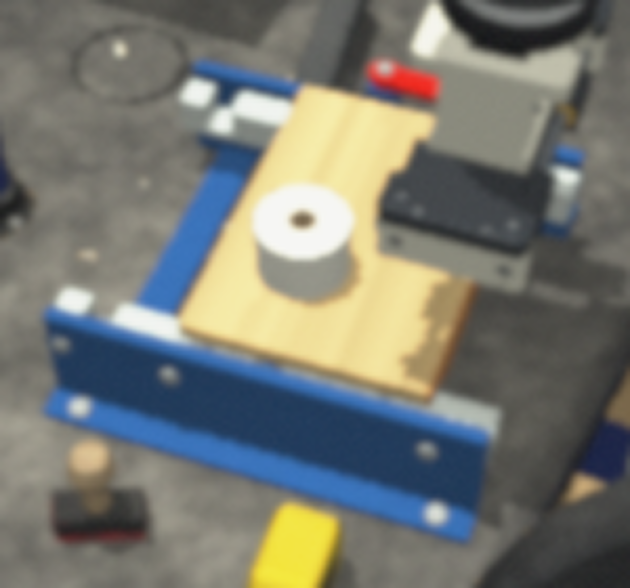

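>>> step_arm:
  moves: [0, 0, 0.3, 0, 0, 0, 0, 0.1, 0, 0.1, 0, 0, 0, 0, 0.2, 0, 0, 0, 0, 0, 0, 0.2, 0, 0, 0, 0, 0, 0]

```text
time: 4.18
tool_pos: [473.3, 12.7, 54.1]
tcp_rot: [3.142, -0.011, 0.162]
contact_force: [0.1, -0.4, -0.1]
grip_width: 46.0
```

Run:
```python
from h import *
st()
crop("scene","s4",190,130,150,140,4.2)
crop("top","t4",200,135,180,135,4.4)
st()
```

```text
t 4.18 stand [-57.4  -2.9] z 54.1 rpy [ 3.142 -0.011  0.162] F [ 0.1 -0.4 -0.1] w 46.0
t 4.28 stand [-56.7  -3. ] z 54.3 rpy [ 3.141 -0.012  0.162] F [ 0.3 -0.5 -0.5] w 46.0
```

View pics/s4.png

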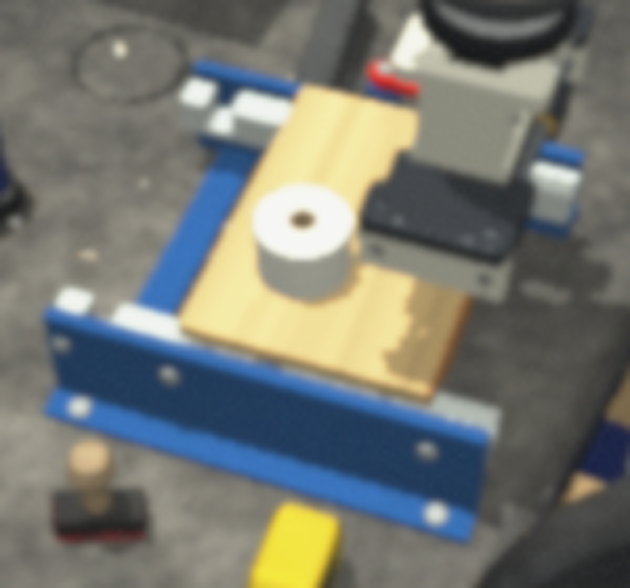

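View pics/t4.png

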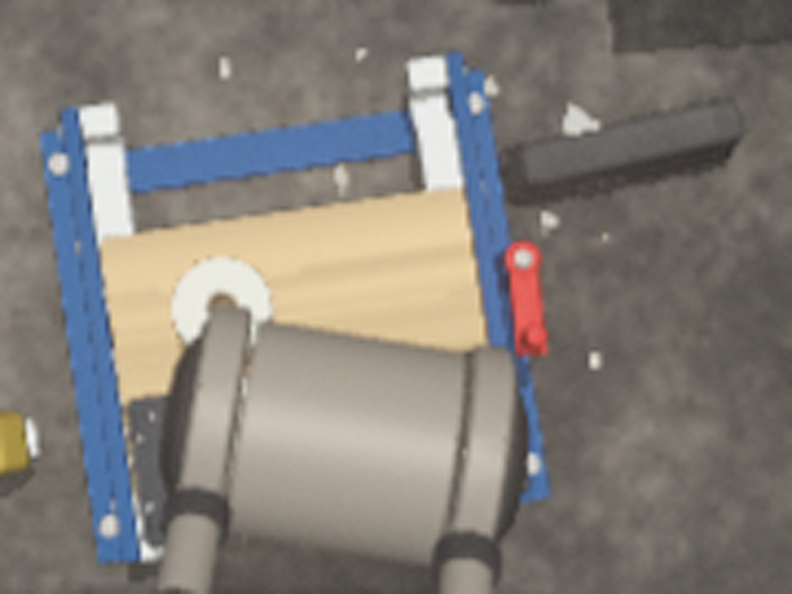

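Run:
```python
from h import *
def S(u,v,z): return ray("scene",190+(u+.5)/4.2-.5,130+(v+.5)/4.2-.5,z)
st()
for z in (110,120,130,140):print(z,[inv(S(*p,z)).round(0).tolist() for p in[(362,255),(503,299)]])
for z in (130,140,150):print(z,[inv(S(*p,z)).round(0).tolist() for p in[(362,228),(503,262),(400,155)]])
o=get_obs();print(o['joint_positions'])
# full pictures
im=capture("scene");cv2.imwrite("pics/s5.png",cv2.resize(im[60:300,200:420,::-1],None,fx=2.5,fy=2.5,interpolation=cv2.INTER_CUBIC))
```

```text
t 4.28 stand [-56.7  -3. ] z 54.3 rpy [ 3.141 -0.012  0.162] F [ 0.3 -0.5 -0.5] w 46.0
110 [[-12.0, 45.0], [-90.0, 50.0]]
120 [[-15.0, 54.0], [-91.0, 58.0]]
130 [[-18.0, 62.0], [-93.0, 66.0]]
140 [[-20.0, 71.0], [-94.0, 75.0]]
130 [[-12.0, 44.0], [-86.0, 43.0], [-14.0, -13.0]]
140 [[-14.0, 53.0], [-88.0, 52.0], [-17.0, -4.0]]
150 [[-17.0, 62.0], [-89.0, 60.0], [-19.0, 6.0]]
[-0.13745803  0.4230406   1.86363587  0.00429674  0.84310474  1.2683432 ]
```

View pics/s5.png

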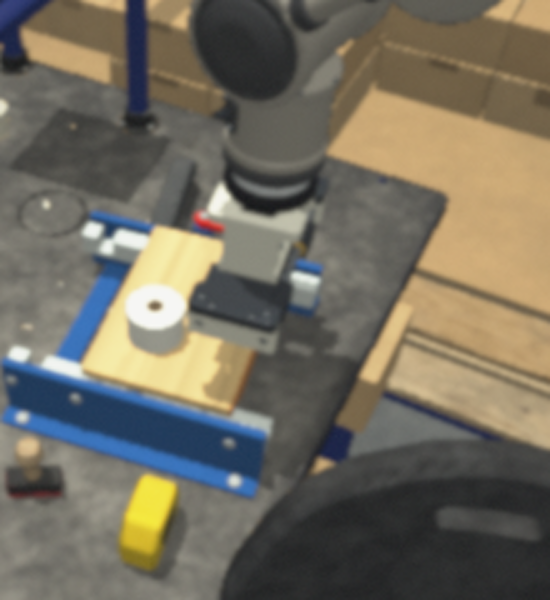

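Run:
```python
from h import *
def T(u,v,z): return ray("top",200+(u+.5)/4.4-.5,135+(v+.5)/4.4-.5,z)
def S(u,v,z): return ray("scene",190+(u+.5)/4.2-.5,130+(v+.5)/4.2-.5,z)
for z in (110,130,150,170,190,210):print(z,"T far/near left",inv(T(130,400,z)).round(0),inv(T(143,545,z)).round(0)," S plate top far/near",inv(S(362,228,z)).round(0),inv(S(525,250,z)).round(0))
im=capture("top");cv2.imwrite("pics/t5.png",cv2.resize(im[200:290,210:330,::-1],None,fx=6,fy=6,interpolation=cv2.INTER_CUBIC))
st()
```

```text
110 T far/near left [-16.  94.] [-92.  97.]  S plate top far/near [-6. 27.] [-92.  13.]
130 T far/near left [-17.  92.] [-92.  96.]  S plate top far/near [-12.  44.] [-95.  31.]
150 T far/near left [-18.  91.] [-91.  95.]  S plate top far/near [-17.  62.] [-97.  49.]
170 T far/near left [-19.  90.] [-91.  94.]  S plate top far/near [-22.  80.] [-100.   67.]
190 T far/near left [-20.  89.] [-91.  92.]  S plate top far/near [-28.  97.] [-102.   85.]
210 T far/near left [-21.  88.] [-90.  91.]  S plate top far/near [-33. 115.] [-105.  103.]
t 4.38 stand [-57.3  -2.9] z 54.4 rpy [ 3.141 -0.012  0.162] F [-0.3  0.6 -0.1] w 45.6
```

View pics/t5.png

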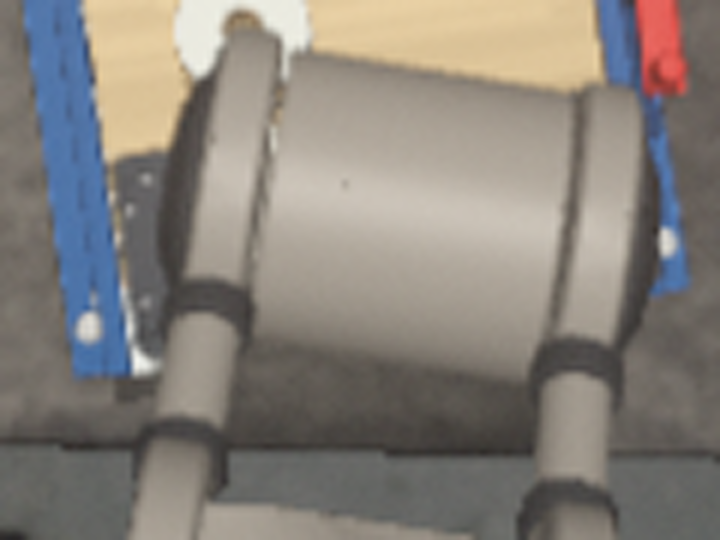

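>>> step_arm:
  moves: [0, 0, 0, 0, 0, 0, -1, 0, 0, 0, 0, 0, 0, -1, 0, 0, 0, 0, 0, 0, -1, 0, 0, 0, 0, 0, 0, -1]

```text
time: 4.72
tool_pos: [473.2, 12.7, 54.6]
tcp_rot: [3.141, -0.012, 0.162]
contact_force: [-0.7, -0.3, 0.8]
grip_width: 67.8
```

Run:
```python
from h import *
st()
crop("scene","s6",230,120,110,100,6)
```

```text
t 4.72 stand [-57.6  -2.9] z 54.6 rpy [ 3.141 -0.012  0.162] F [-0.7 -0.3  0.8] w 67.8
```

View pics/s6.png

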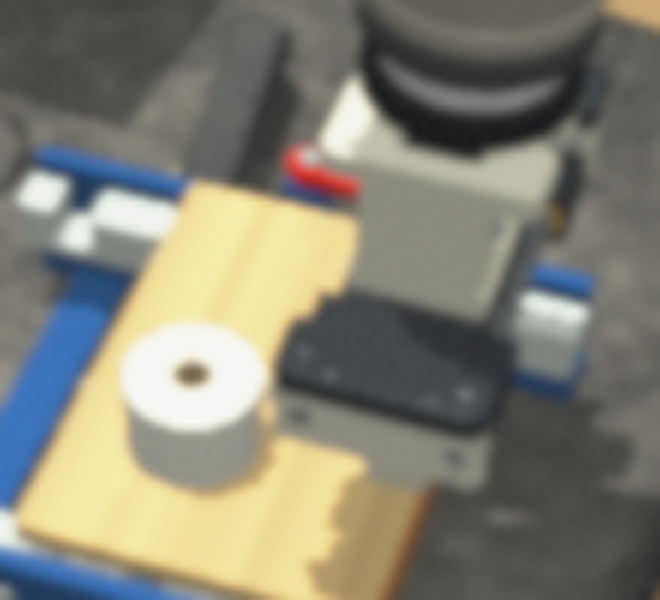

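>>> step_arm:
  moves: [0, 0, 0, 0, 0, 0, -1, 0, 0, 0, 0, 0, 0, -1, 0, 0, 0, 0, 0, 0, -1, 0, 0, 0, 0, 0, 0, -1]

```text
time: 5.1
tool_pos: [473.1, 12.6, 54.7]
tcp_rot: [3.141, -0.012, 0.162]
contact_force: [0.3, 0.3, -0.7]
grip_width: 91.3
```

Run:
```python
from h import *
st()
crop("scene","s7",230,120,110,100,6)
```

```text
t 5.1 stand [-57.6  -2.9] z 54.7 rpy [ 3.141 -0.012  0.162] F [ 0.3  0.3 -0.7] w 91.3
```

View pics/s7.png

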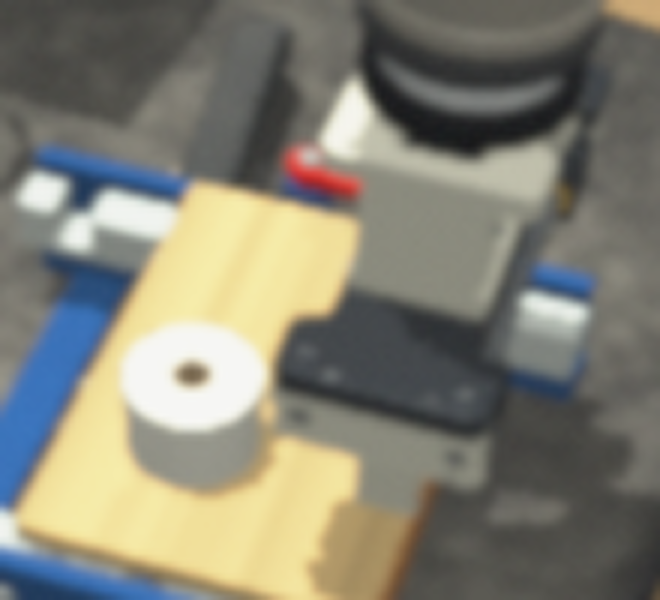

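Run:
```python
from h import *
for z in (54,70,81,90,100,110):print(z,[inv(ray("scene",230+u/6,120+v/6,z)).round(0) for u,v in[(360,497),(414,509)]])
```

```text
54 [array([-42.,  24.]), array([-63.,  22.])]
70 [array([-45.,  37.]), array([-66.,  35.])]
81 [array([-47.,  45.]), array([-68.,  44.])]
90 [array([-49.,  53.]), array([-69.,  52.])]
100 [array([-51.,  61.]), array([-71.,  60.])]
110 [array([-52.,  69.]), array([-72.,  68.])]
```

>>> step_arm:
  moves: [-0.5, 0, 0, 0, 0, 0, -1, -0.5, 0, 0, 0, 0, 0, -1, -0.5, 0, 0, 0, 0, 0, -1, -0.5, 0, 0, 0, 0, 0, -1, -0.5, 0, 0, 0, 0, 0, -1, 0, 0, 0, 0, 0, 0, -1]

```text
time: 5.65
tool_pos: [420.6, 4.3, 53.8]
tcp_rot: [3.141, -0.012, 0.163]
contact_force: [-0.2, -0.1, -0.4]
grip_width: 92.0
```

Run:
```python
from h import *
st()
crop("scene","s8",230,110,130,110,6)
```

```text
t 5.65 stand [-110.8   -2.7] z 53.8 rpy [ 3.141 -0.012  0.163] F [-0.2 -0.1 -0.4] w 92.0
```

View pics/s8.png

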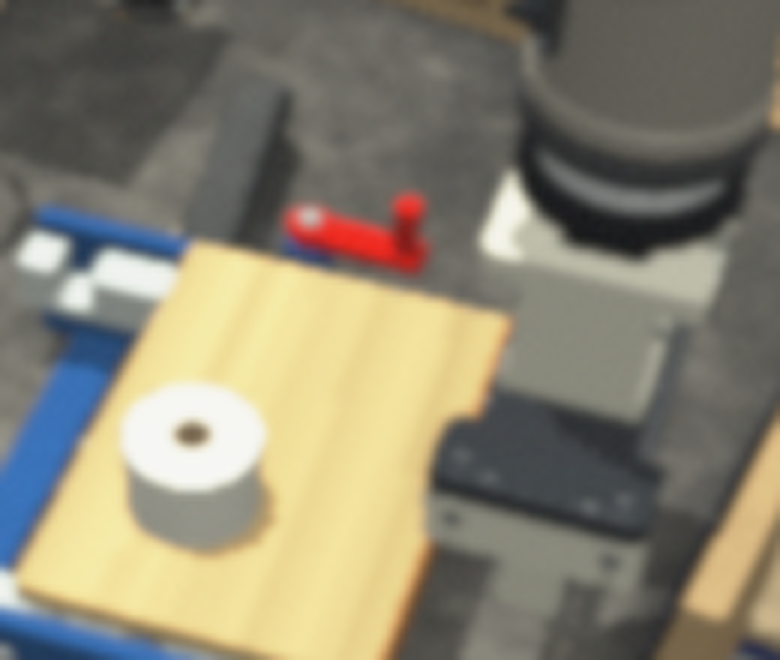

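Run:
```python
from h import *
im=crop("scene","s9",270,170,90,80,8)
im=crop("top","t9",200,135,180,135,4.4)
```

```text
(no output)
```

View pics/s9.png

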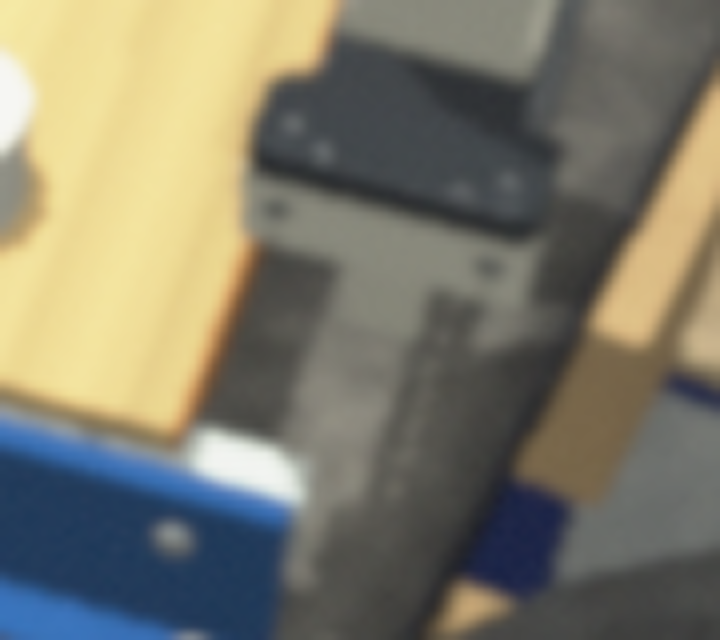

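View pics/t9.png

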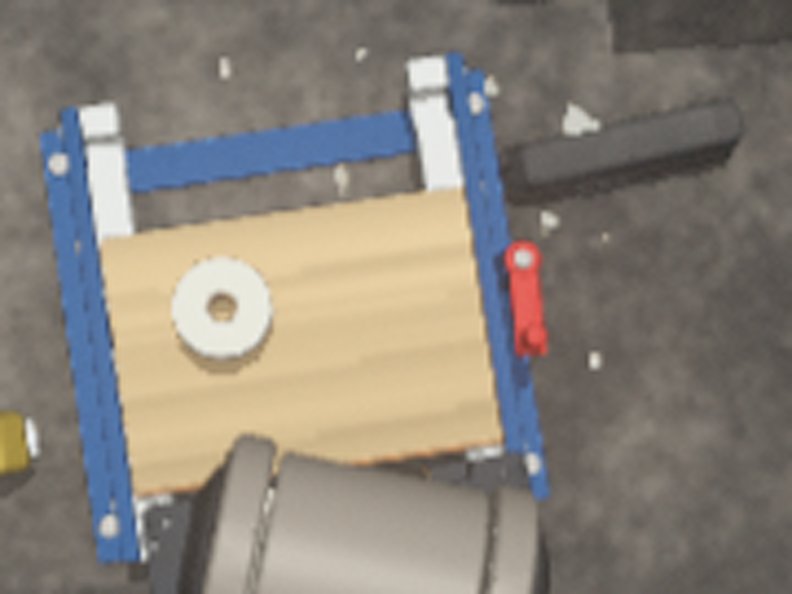

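Run:
```python
from h import *
for z in (50,90,100,110):print(z,[inv(ray("scene",270+u/8,170+v/8,z)).round(0) for u,v in[(335,322),(420,335)]])
o=get_obs();p=o['tool_pos']
M=RM
for z in (55,100):
  for dx in(-9,9):
    q=np.r_[t0+RM@(inv(p)+[dx,65]),z];a=proj('scene',q);print(z,dx,((a-[270,170])*8).round())
```

```text
50 [array([-95.,  25.]), array([-120.,   21.])]
90 [array([-100.,   57.]), array([-122.,   53.])]
100 [array([-101.,   65.]), array([-123.,   62.])]
110 [array([-102.,   73.]), array([-124.,   70.])]
55 -9 [379. 429.]
55 9 [316. 412.]
100 -9 [397. 329.]
100 9 [332. 312.]
```

The picture shows the fingertips about 46 mm higher than the z reading says: the tip bottom edge is at crop (335,322), which is z≈100, while the reading is 54. With no contact force either, I trust the camera and will go lower in steps.

>>> step_arm:
  moves: [0, 0, 0.6, 0, 0, 0, -1, 0, 0, 0.6, 0, 0, 0, -1, 0, 0, 0, 0, 0, 0, -1]

```text
time: 6.05
tool_pos: [427.2, 3.9, 30.6]
tcp_rot: [3.139, -0.02, 0.163]
contact_force: [0.3, -0.6, 0.2]
grip_width: 91.9
```

Run:
```python
from h import *
st()
im=crop("scene","s10",270,170,90,80,8)
p=get_obs()['tool_pos']
for z in (50,60,70,80):
  for dx in(-9,9):
    q=np.r_[t0+RM@(inv(p)+[dx,65]),z];a=proj('scene',q);print(z,dx,((a-[270,170])*8).round())
```

```text
t 6.05 stand [-104.3   -4.1] z 30.6 rpy [ 3.139 -0.02   0.163] F [ 0.3 -0.6  0.2] w 91.9
50 -9 [363. 434.]
50 9 [301. 416.]
60 -9 [367. 412.]
60 9 [304. 395.]
70 -9 [371. 390.]
70 9 [308. 373.]
80 -9 [375. 368.]
80 9 [311. 351.]
```

View pics/s10.png

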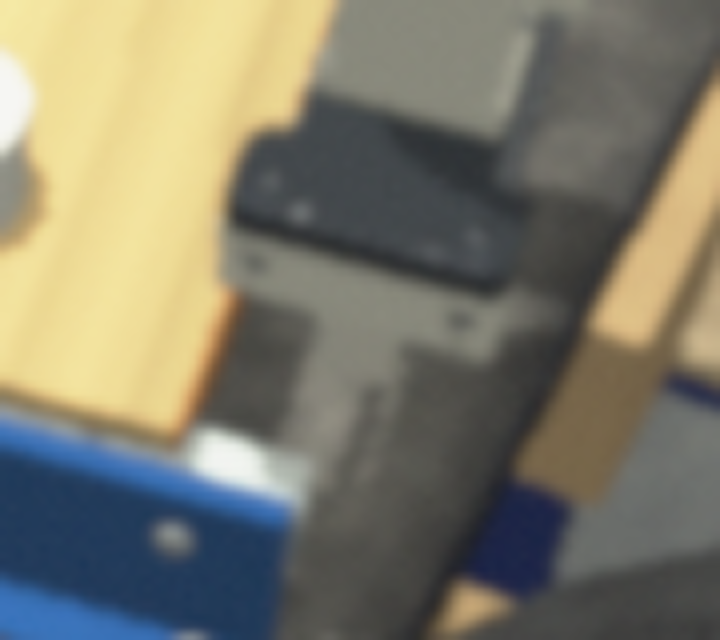

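>>> step_arm:
  moves: [-0.2, 0, 0.5, 0, -0.15, 0, -1, 0, 0, 0.3, 0, -0.1, 0, -1, 0, 0, 0, 0, 0, 0, -1]

```text
time: 6.35
tool_pos: [425.4, 3.0, 15.0]
tcp_rot: [3.137, -0.004, 0.163]
contact_force: [-0.3, 0.7, 0.8]
grip_width: 91.8
```

Run:
```python
from h import *
st()
im=crop("scene","s11",270,170,90,80,8)
p=get_obs()['tool_pos']
for z in (50,60,70):
  for dx in(-9,9):
    q=np.r_[t0+RM@(inv(p)+[dx,65]),z];a=proj('scene',q);print(z,dx,((a-[270,170])*8).round())
```

```text
t 6.35 stand [-106.3   -4.7] z 15.0 rpy [ 3.137 -0.004  0.163] F [-0.3  0.7  0.8] w 91.8
50 -9 [372. 435.]
50 9 [310. 417.]
60 -9 [376. 413.]
60 9 [313. 396.]
70 -9 [380. 392.]
70 9 [317. 374.]
```

View pics/s11.png

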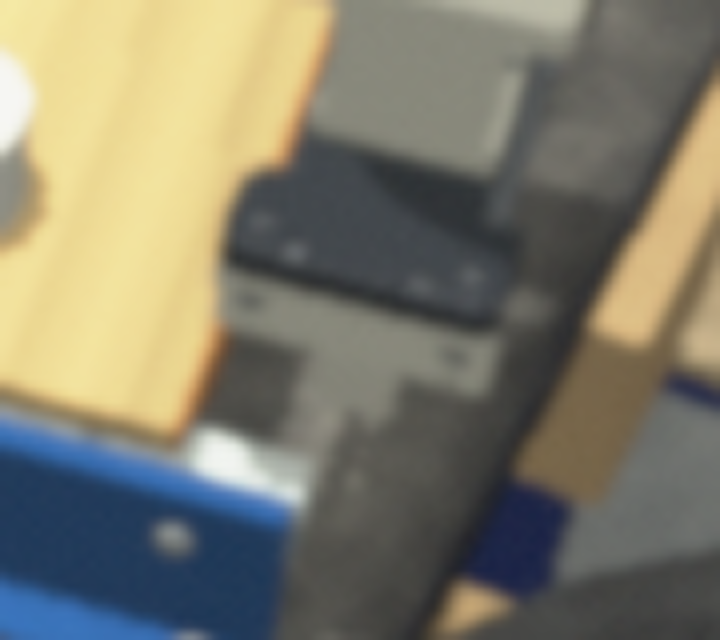

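>>> step_arm:
  moves: [0.3, -0.1, 0.05, 0, 0, 0, -1, 0.3, -0.1, 0.05, 0, 0, 0, -1, 0.2, 0, 0.05, 0, 0, 0, -1, 0.2, 0, 0.05, 0, 0, 0, -1, 0.2, 0, 0.05, 0, 0, 0, -1]

```text
time: 6.82
tool_pos: [451.1, 11.7, 10.7]
tcp_rot: [3.137, -0.006, 0.163]
contact_force: [0.0, -0.2, 0.1]
grip_width: 91.8
```

Run:
```python
from h import *
st()
```

```text
t 6.82 stand [-79.5  -0.2] z 10.7 rpy [ 3.137 -0.006  0.163] F [ 0.  -0.2  0.1] w 91.8
```

>>> step_arm:
  moves: [0.2, 0, 0, 0, 0, 0, -1, 0.2, 0, 0, 0, 0, 0, -1, 0.2, 0, 0, 0, 0, 0, -1]

```text
time: 7.07
tool_pos: [460.2, 14.0, 10.1]
tcp_rot: [3.139, 0.003, 0.164]
contact_force: [-5.4, -1.4, 4.3]
grip_width: 91.7
```

Run:
```python
from h import *
st()
im=crop("scene","s12",200,120,150,140,4.2)
```

```text
t 7.07 stand [-70.1   0.6] z 10.1 rpy [3.139e+00 3.000e-03 1.640e-01] F [-5.4 -1.4  4.3] w 91.7
```

View pics/s12.png

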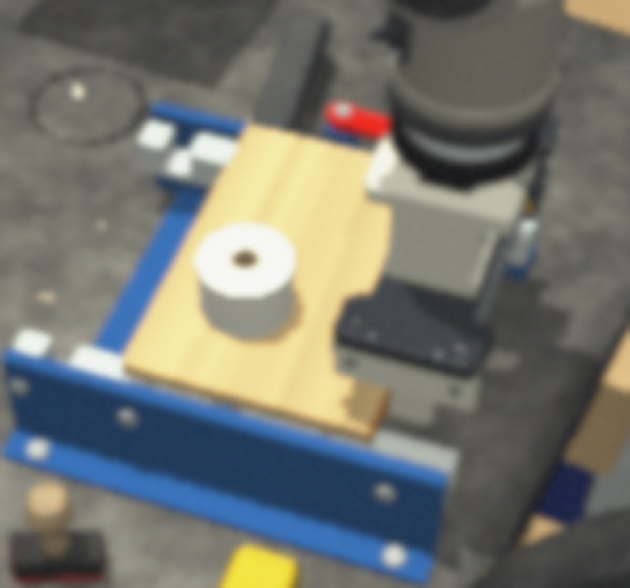

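>>> step_arm:
  moves: [0.35, 0, 0.03, 0, 0, 0, -1, 0.35, 0, 0.03, 0, 0, 0, -1, 0.35, 0, 0.03, 0, 0, 0, -1, 0.35, 0, 0.03, 0, 0, 0, -1]

```text
time: 7.45
tool_pos: [482.8, 19.0, 6.8]
tcp_rot: [3.141, 0.015, 0.164]
contact_force: [-6.6, -0.9, 3.1]
grip_width: 91.8
```

Run:
```python
from h import *
st()
im=crop("scene","s13",200,120,150,140,4.2)
```

```text
t 7.45 stand [-47.    1.8] z 6.8 rpy [3.141 0.015 0.164] F [-6.6 -0.9  3.1] w 91.8
```

View pics/s13.png

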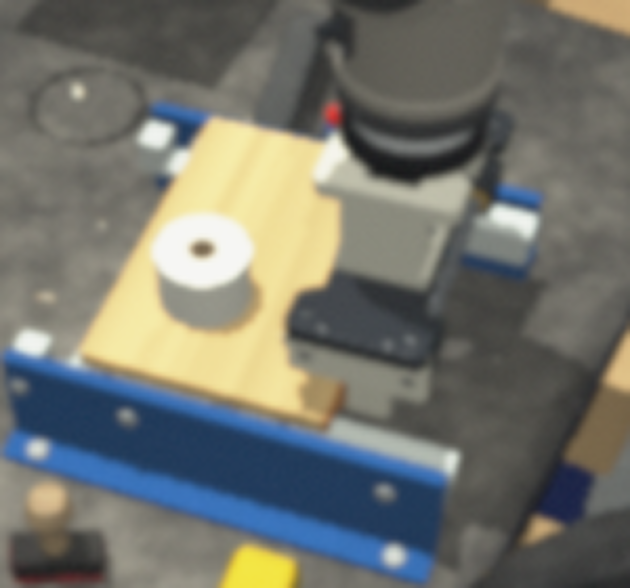

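>>> step_arm:
  moves: [0.4, 0, -0.08, 0, 0.05, 0, -1, 0.4, 0, -0.08, 0, 0.05, 0, -1, 0.4, 0, -0.08, 0, 0.05, 0, -1, 0.4, 0, 0, 0, 0, 0, -1]

```text
time: 7.83
tool_pos: [515.9, 24.9, 10.6]
tcp_rot: [-3.141, 0.006, 0.164]
contact_force: [-4.3, -1.9, 1.7]
grip_width: 91.9
```

Run:
```python
from h import *
st()
im=crop("scene","s14",200,120,150,140,4.2)
```

```text
t 7.83 stand [-13.4   2.3] z 10.6 rpy [-3.141  0.006  0.164] F [-4.3 -1.9  1.7] w 91.9
```

View pics/s14.png

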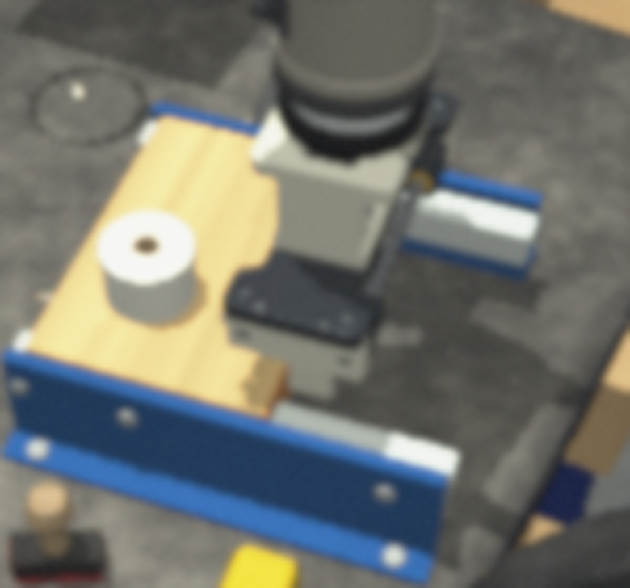

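>>> step_arm:
  moves: [0.2, 0, 0, 0, 0, 0, -1, 0.2, 0, 0, 0, 0, 0, -1]

```text
time: 8.05
tool_pos: [518.3, 25.4, 10.3]
tcp_rot: [-3.14, 0.022, 0.165]
contact_force: [-21.6, -7.5, 14.6]
grip_width: 91.5
```

Run:
```python
from h import *
st()
im=crop("scene","s15",200,120,150,140,4.2)
```

```text
t 8.05 stand [-11.    2.4] z 10.3 rpy [-3.14   0.022  0.165] F [-21.6  -7.5  14.6] w 91.5
```

View pics/s15.png

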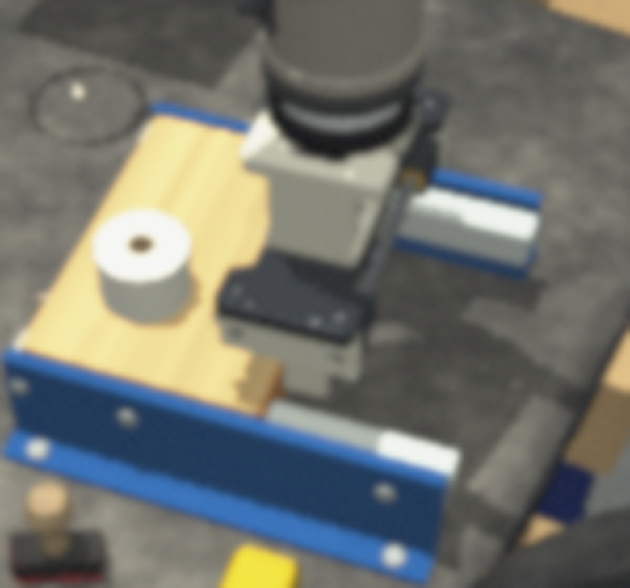

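>>> step_arm:
  moves: [-0.2, 0, 0, 0, 0.2, 0, -1, -0.5, 0, 0, 0, 0.1, 0, -1, -0.5, 0, 0, 0, 0, 0, -1, -0.8, 0, 0, 0, 0, 0, -1, -0.8, 0, 0, 0, 0, 0, -1, -0.8, 0, 0, 0, 0, 0, -1, -0.8, 0, 0, 0, 0, 0, -1]

```text
time: 8.68
tool_pos: [437.6, 9.9, 12.3]
tcp_rot: [3.139, -0.014, 0.165]
contact_force: [-0.5, -0.7, 0.0]
grip_width: 91.8
```

Run:
```python
from h import *
st()
im=crop("scene","s16",190,120,150,140,4.2)
crop("top","t16",200,135,180,135,4.4)
```

```text
t 8.68 stand [-93.1   0.1] z 12.3 rpy [ 3.139 -0.014  0.165] F [-0.5 -0.7  0. ] w 91.8
```

View pics/s16.png

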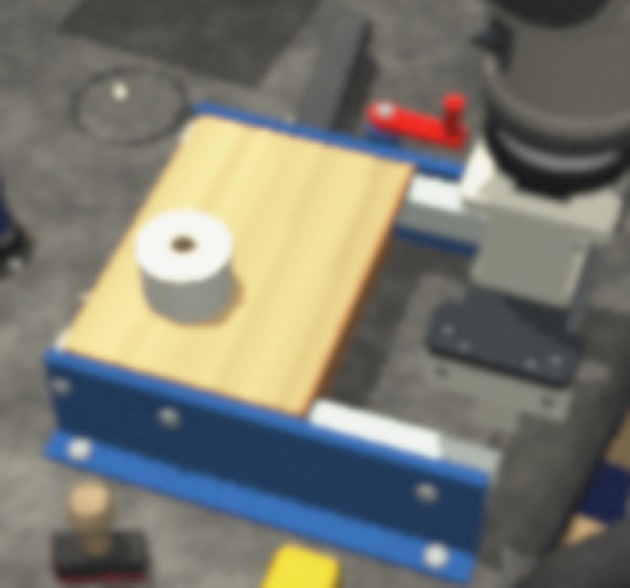

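View pics/t16.png

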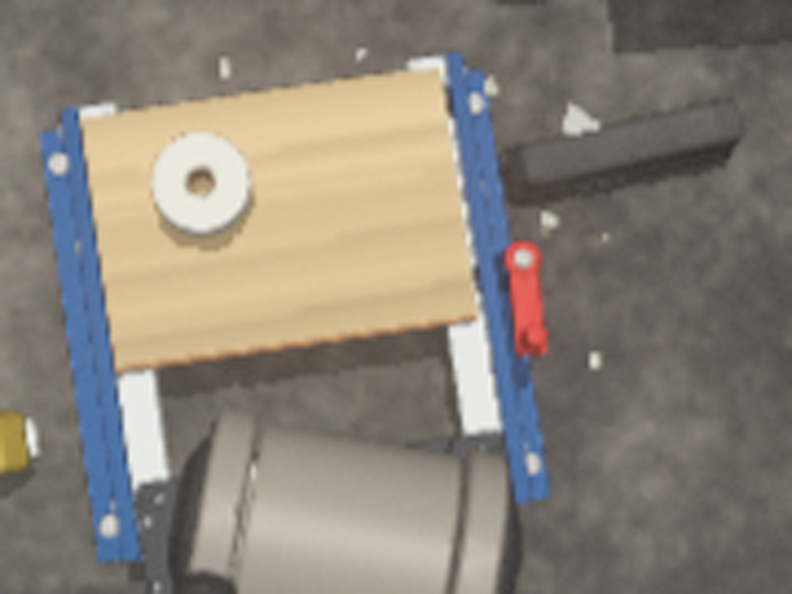

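Run:
```python
from h import *
def Tp(u,v): return (200+(u+.5)/4.4-.5,135+(v+.5)/4.4-.5)
def Sp(u,v): return (190+(u+.5)/4.2-.5,120+(v+.5)/4.2-.5)
def rd(n,p):
    K,e,M=cal(n);d=M@np.linalg.solve(K,[*p,1.]);return e,d/np.linalg.norm(d)
def tri(a,b):
    e1,d1=rd("top",Tp(*a));e2,d2=rd("scene",Sp(*b))
    s=np.linalg.lstsq(np.c_[d1,-d2],e2-e1,rcond=None)[0];p,q=e1+s[0]*d1,e2+s[1]*d2
    return np.r_[inv((p+q)/2),(p[2]+q[2])/2,np.linalg.norm(p-q)].round(1)
print("FL",tri((81,121),(62,349)),"FR",tri((441,70),(200,113)),"NR",tri((477,317),(416,168)),"NL",tri((117,371),(305,413)))
for z in(72,81):
    print(z,[inv(ray("top",*Tp(*p),z)).round(1) for p in[(81,121),(441,70),(477,317),(117,371)]])
    print(z,[inv(ray("scene",*Sp(*p),z)).round(1) for p in[(62,349),(200,113),(416,168),(305,413)]])
print("knob tip",tri((533,335),(455,102)),"pivot",tri((523,257),(384,110)))
```

```text
FL [141.  101.4  69.    1. ] FR [ 1.405e+02 -9.790e+01  7.350e+01  1.000e-01] NR [  1.5 -97.5  71.3   4.2] NL [  1.1 100.2  71.8   2.5]
72 [array([140.9, 101.4]), array([140.9, -98.1]), array([  3.5, -97.1]), array([  2.3, 100.5])]
72 [array([139. , 103.5]), array([141.2, -99.5]), array([ -0.8, -97.2]), array([ -0.2, 100.1])]
81 [array([139.2, 100.8]), array([139.2, -97.1]), array([  2.9, -96.1]), array([  1.7, 100. ])]
81 [array([134.8, 109.9]), array([136.9, -90.3]), array([ -3.1, -88. ]), array([ -2.5, 106.6])]
knob tip [ -14.1 -121.1  109.     3.1] pivot [  30.1 -125.2   86.1    2. ]
```

>>> step_arm:
  moves: [0, 0, -1, 0, 0, 0, -1, 0, 0, -1, 0, 0, 0, -1, 0, 0, -1, 0, 0, 0, 1, 0, 0, -1, 0, 0, -1, 1, 0, 0, -0.3, 0, 0, -1, 1, 0, 0, 0, 0, 0, -1, 1, 0, 0, 0, 0, 0, -1, 1, 0, 0, 0, 0, 0, -1, 1]

```text
time: 9.45
tool_pos: [448.9, 9.5, 107.4]
tcp_rot: [3.124, -0.027, 0.525]
contact_force: [0.6, 0.5, -0.3]
grip_width: 56.4
```

>>> step_arm:
  moves: [0, 0, 0, 0, 0, -1, 1, 0, 0, 0, 0, 0, -1, 1, 0, 0, 0, 0, 0, -1, 1, 0, 0, 0, 0, 0, -1, 1, 0, 0, 0, 0, 0, -0.8, 1]

```text
time: 9.87
tool_pos: [459.0, 9.5, 111.2]
tcp_rot: [3.104, -0.028, 0.879]
contact_force: [0.3, -0.2, 0.2]
grip_width: 23.1
```

Run:
```python
from h import *
st()
```

```text
t 9.87 stand [-72.   -3.7] z 111.2 rpy [ 3.104 -0.028  0.879] F [ 0.3 -0.2  0.2] w 23.1
```

```bash
cat >> h.py <<'E'
def need(sx,sy,z,yaw):
    st();o=get_obs();Rt=R.from_euler('xyz',o['tcp_rot']);D=R.from_euler('xyz',[np.pi,0,yaw])
    p=np.r_[t0+RM@[sx,sy],z]
    print("shift units",(Rt.inv().apply(p-o['tool_pos'])/20).round(2),"turn units",(np.degrees((Rt.inv()*D).as_rotvec())/4).round(2))
E
python3 -c "
from h import *
need(-46,-146,95,.947)"
```

```text
t 9.87 stand [-72.   -3.7] z 111.2 rpy [ 3.104 -0.028  0.879] F [ 0.3 -0.2  0.2] w 23.1
shift units [-3.71  6.19  0.94] turn units [ 0.55 -0.38 -0.99]
```

>>> step_arm:
  moves: [-0.5, 0.9, 0.1, 0.1, -0.1, -0.2, 1, -0.5, 0.9, 0.1, 0.1, -0.1, -0.2, 1, -0.5, 0.9, 0.1, 0.1, -0.1, -0.2, 1, -0.5, 0.9, 0.1, 0.1, -0.1, -0.2, 1, -0.5, 0.9, 0.1, 0.1, 0, -0.2, 1, -0.5, 0.8, 0.1, 0.1, 0, 0, 1, 0, 0, 0, 0, 0, 0, 1]

```text
time: 10.45
tool_pos: [521.7, -107.9, 105.0]
tcp_rot: [3.13, -0.004, 0.959]
contact_force: [0.4, 0.6, 0.5]
grip_width: 0.4
```

Run:
```python
from h import *
need(-46,-146,50,.947)
im=crop("scene","s17",190,80,170,140,4.2)
crop("top","t17",220,135,180,135,4.4)
```

```text
t 10.45 stand [ -29.1 -129.7] z 105.0 rpy [ 3.13  -0.004  0.959] F [0.4 0.6 0.5] w 0.4
shift units [-1.19 -0.07  2.75] turn units [ 0.17 -0.06  0.17]
```

View pics/s17.png

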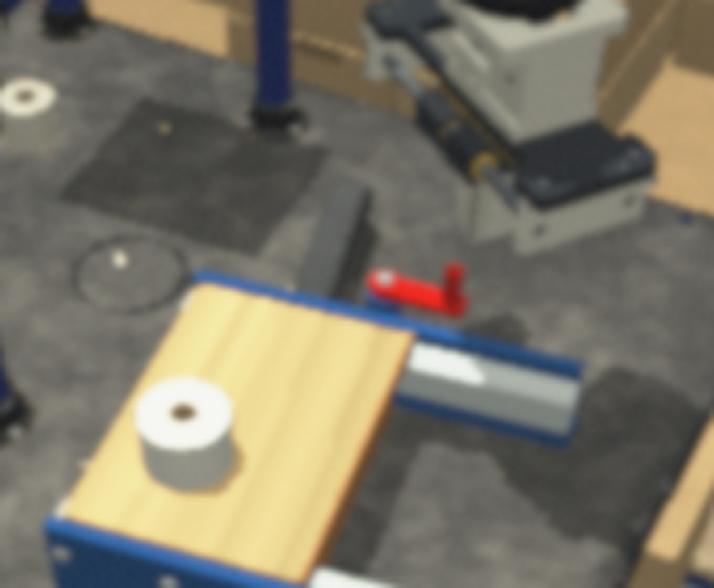

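View pics/t17.png

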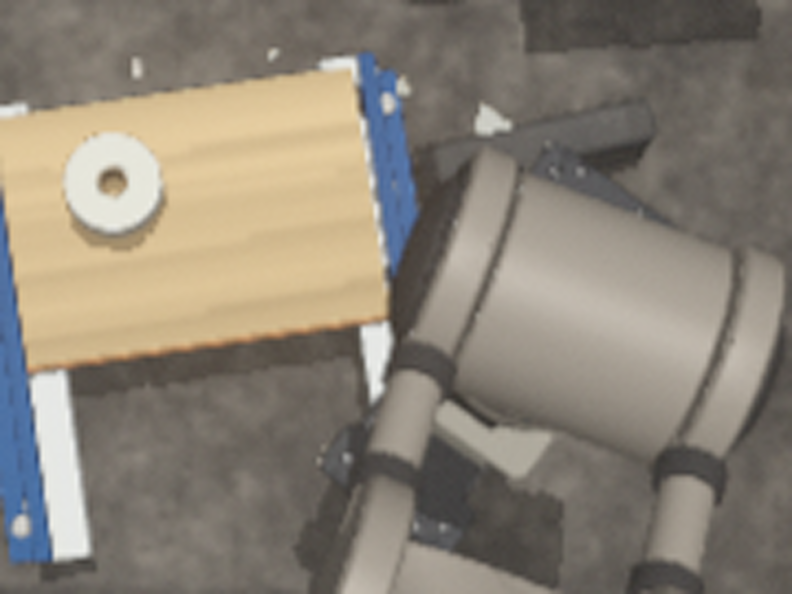

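Run:
```python
from h import *
o=get_obs();p=o['tool_pos']
for z in(105,150,160,170):
    print(z,((proj('scene',[p[0],p[1],z])-[190,80])*4.2).round())
```

```text
105 [480. 273.]
150 [486. 214.]
160 [488. 200.]
170 [489. 186.]
```

>>> step_arm:
  moves: [-0.7, 0, 0.3, 0.1, 0, 0.1, 1, -0.6, 0, 0.3, 0.1, 0, 0.1, 1, 0, 0, 0, 0, 0, 0, 1]

```text
time: 10.8
tool_pos: [505.4, -124.6, 93.0]
tcp_rot: [-3.138, -0.006, 0.947]
contact_force: [-0.5, 0.2, 0.5]
grip_width: 0.4
```

Run:
```python
from h import *
need(-46,-146,50,.947)
im=crop("scene","s18",270,90,100,80,7.5)
o=get_obs();p=o['tool_pos']
for z in(90,110,130,150):
    print(z,((proj('scene',[p[0],p[1],z])-[270,90])*7.5).round())
```

```text
t 10.8 stand [ -47.9 -143.6] z 93.0 rpy [-3.138 -0.006  0.947] F [-0.5  0.2  0.5] w 0.4
shift units [-0.03  0.16  2.15] turn units [-0.05 -0.08  0.01]
90 [313. 427.]
110 [319. 382.]
130 [325. 336.]
150 [331. 288.]
```

View pics/s18.png

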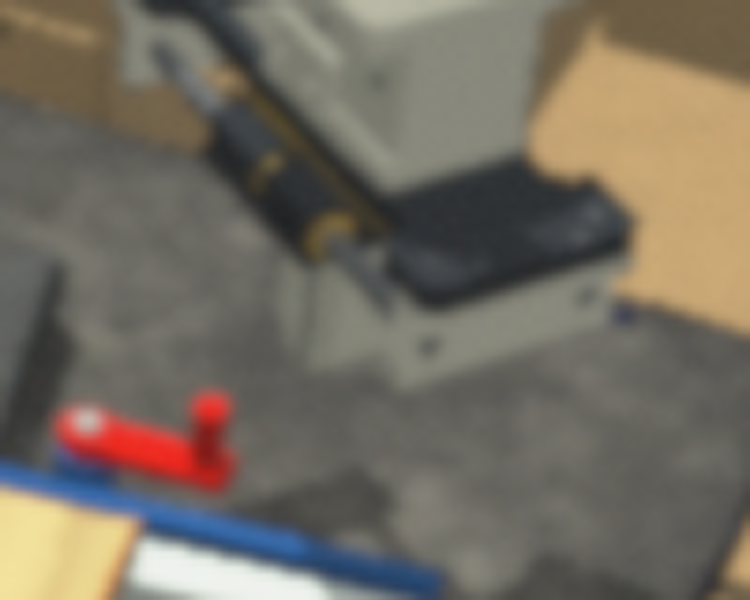

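Run:
```python
from h import *
o=get_obs();p=o['tool_pos'];Rt=R.from_euler('xyz',o['tcp_rot'])
for z in(125,130,135,140):
    print(z,[((proj('scene',np.r_[p[:2],z]+Rt.apply([a,b,0]))-[270,90])*7.5).round() for a,b in((9.5,-19),(9.5,19),(-9.5,19),(-9.5,-19))])
```

```text
125 [array([328., 390.]), array([270., 322.]), array([319., 307.]), array([378., 374.])]
130 [array([330., 378.]), array([271., 310.]), array([320., 295.]), array([380., 362.])]
135 [array([331., 366.]), array([272., 299.]), array([322., 283.]), array([382., 350.])]
140 [array([333., 354.]), array([274., 287.]), array([324., 271.]), array([384., 338.])]
```

>>> step_arm:
  moves: [0, 0.05, 0.7, 0, 0, 0, 1, 0, 0.05, 0.7, 0, 0, 0, 1, 0, 0.05, 0.6, 0, 0, 0, 1, 0, 0, 0, 0, 0, 0, 1]

```text
time: 11.18
tool_pos: [510.5, -123.3, 54.7]
tcp_rot: [3.14, -0.009, 0.948]
contact_force: [-0.3, -0.6, -0.9]
grip_width: 0.7
```

Run:
```python
from h import *
need(-46,-146,50,.947)
im=crop("scene","s19",260,110,100,80,7.5)
o=get_obs();p=o['tool_pos'];Rt=R.from_euler('xyz',o['tcp_rot'])
for z in(80,90,100):
    print(z,[((proj('scene',np.r_[p[:2],z]+Rt.apply([a,b,0]))-[260,110])*7.5).round() for a,b in((12,-19),(12,19),(-12,-19))])
```

```text
t 11.18 stand [ -42.6 -143.1] z 54.7 rpy [ 3.14  -0.009  0.948] F [-0.3 -0.6 -0.9] w 0.7
shift units [-0.22 -0.02  0.23] turn units [ 0.03 -0.13  0.02]
80 [array([369., 340.]), array([313., 272.]), array([430., 320.])]
90 [array([371., 318.]), array([315., 250.]), array([433., 298.])]
100 [array([374., 296.]), array([318., 228.]), array([436., 275.])]
```

View pics/s19.png

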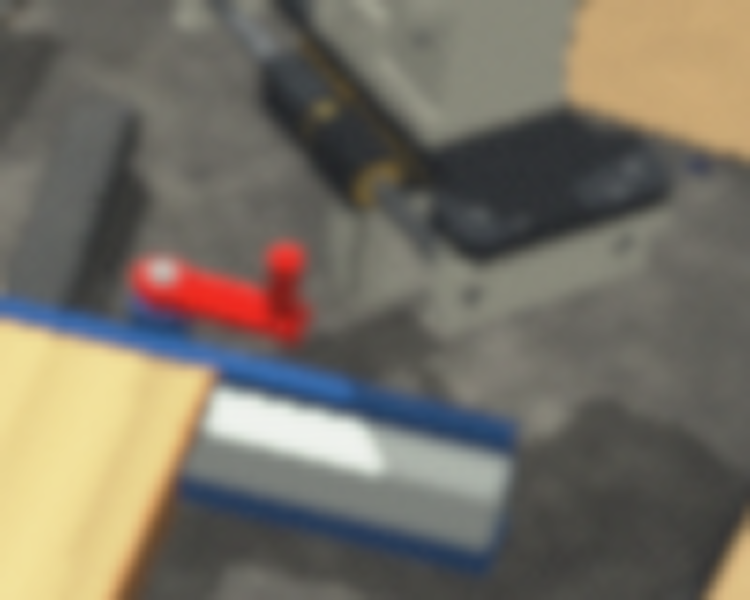

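>>> step_arm:
  moves: [0.3, 0, 0, 0, -0.1, 0, 1, 0.3, 0, 0, 0, 0, 0, 1, 0.2, 0, 0, 0, 0, 0, 1, 0.2, 0, 0, 0, 0, 0, 1, 0.2, 0, 0, 0, 0, 0, 1]

```text
time: 11.65
tool_pos: [525.9, -101.5, 58.8]
tcp_rot: [3.138, -0.0, 0.95]
contact_force: [-4.1, -1.5, 1.2]
grip_width: 0.3
```

Run:
```python
from h import *
need(-46,-146,54,.947)
im=crop("scene","s20",240,110,100,80,7.5)
```

```text
t 11.65 stand [ -24.  -124.1] z 58.8 rpy [ 3.138 -0.     0.95 ] F [-4.1 -1.5  1.2] w 0.3
shift units [-1.55 -0.01  0.24] turn units [ 0.06 -0.    0.04]
```

View pics/s20.png

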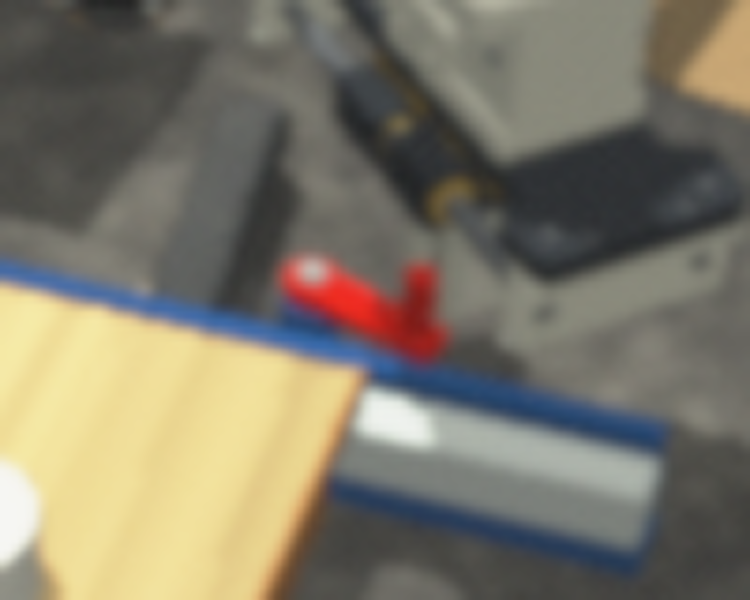

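>>> step_arm:
  moves: [0.3, 0, 0.07, 0, 0, 0, 1, 0.3, 0, 0.07, 0, 0, 0, 1, 0.3, 0, 0.07, 0, 0, 0, 1, 0.3, 0, 0.07, 0, 0, 0, 1]

```text
time: 12.03
tool_pos: [539.5, -80.0, 54.1]
tcp_rot: [3.14, 0.0, 0.95]
contact_force: [-6.2, 1.0, 11.7]
grip_width: 0.3
```

Run:
```python
from h import *
need(7,-90,54,.947)
im=crop("scene","s21",240,110,100,80,7.5)
```

```text
t 12.03 stand [  -7. -105.] z 54.1 rpy [3.14 0.   0.95] F [-6.2  1.  11.7] w 0.3
shift units [ 1.03 -0.03  0.01] turn units [0.03 0.01 0.04]
```

View pics/s21.png

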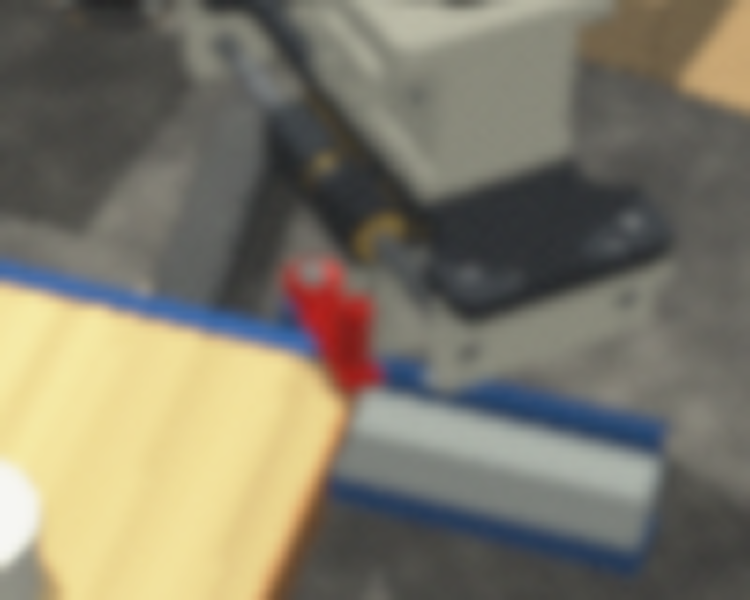

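>>> step_arm:
  moves: [-0.05, 0, -0.3, 0, 0, 0, 1, 0, 0, -0.1, 0, 0, 0, 1]

```text
time: 12.25
tool_pos: [541.3, -78.8, 62.7]
tcp_rot: [3.137, -0.002, 0.951]
contact_force: [0.2, -1.1, 0.7]
grip_width: 0.4
```

Run:
```python
from h import *
need(7,-90,60,.947)
```

```text
t 12.25 stand [  -5.  -104.1] z 62.7 rpy [ 3.137e+00 -2.000e-03  9.510e-01] F [ 0.2 -1.1  0.7] w 0.4
shift units [ 0.93 -0.07  0.14] turn units [ 0.06 -0.03  0.06]
```

>>> step_arm:
  moves: [0.3, 0, 0, 0, 0, 0, 1, 0.3, 0, 0, 0, 0, 0, 1, 0.3, 0, 0, 0, 0, 0, 1]

```text
time: 12.5
tool_pos: [554.2, -65.7, 63.8]
tcp_rot: [3.132, -0.002, 0.95]
contact_force: [5.0, -14.6, -6.3]
grip_width: 0.4
```

Run:
```python
from h import *
need(7,-90,60,.947)
im=crop("scene","s22",220,110,100,80,7.5)
```

```text
t 12.5 stand [  9.8 -93.3] z 63.8 rpy [ 3.132e+00 -2.000e-03  9.500e-01] F [  5.  -14.6  -6.3] w 0.4
shift units [ 0.02 -0.22  0.19] turn units [ 0.14 -0.02  0.04]
```

View pics/s22.png

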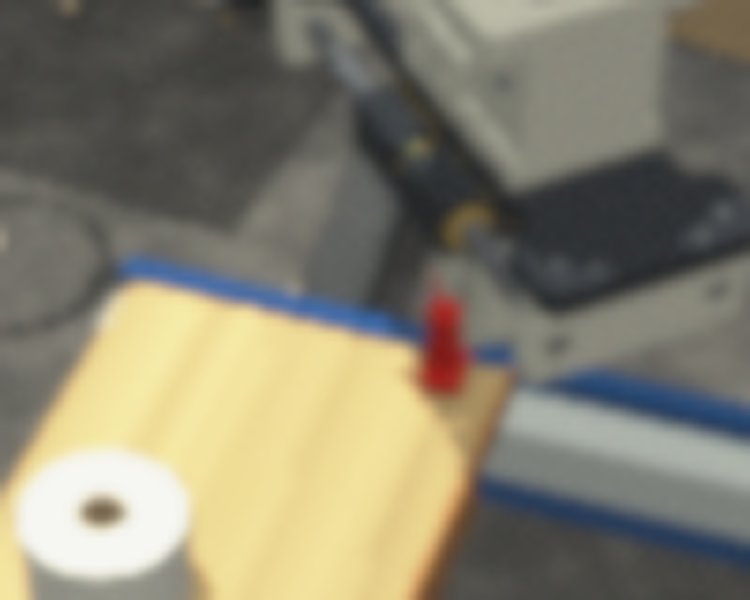

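Run:
```python
from h import *
k=inv(ray("scene",220+445/7.5,110+308/7.5,106));print(k,np.degrees(np.arctan2(k[1]+125,30-k[0])))
im=crop("top","t22",220,135,180,135,4.4)
st()
```

```text
[ 20.96938346 -83.83299868] 77.62726631161561
t 12.6 stand [ 10.3 -92.9] z 63.8 rpy [ 3.132e+00 -2.000e-03  9.500e-01] F [ 0.2 -2.5 -0.1] w 0.5
```

View pics/t22.png

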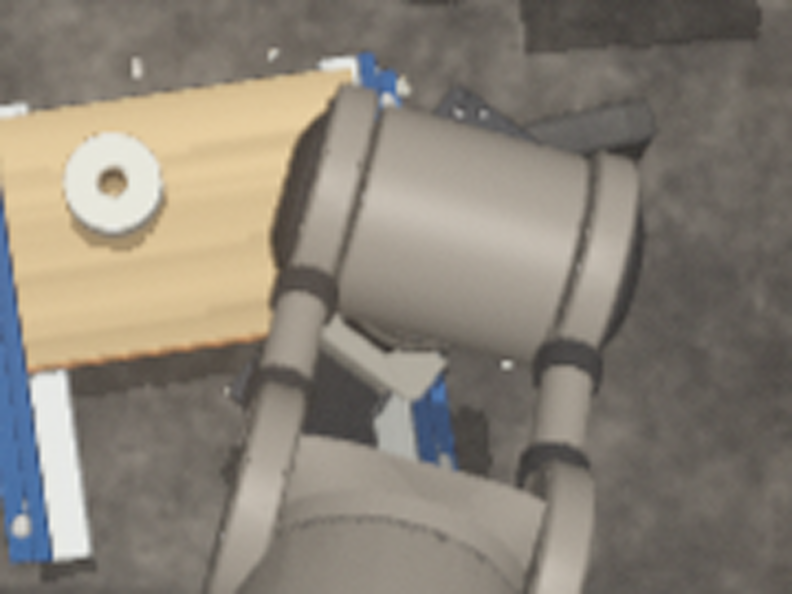

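>>> step_arm:
  moves: [0.2, 0.1, 0, 0.05, 0, 0, 1, 0.2, 0.1, 0, 0, 0, 0, 1]

```text
time: 12.77
tool_pos: [560.6, -62.7, 63.3]
tcp_rot: [3.138, 0.004, 0.951]
contact_force: [-19.1, -16.4, 9.4]
grip_width: 0.7
```

Run:
```python
from h import *
st()
im=crop("scene","s23",220,110,100,80,7.5)
st()
```

```text
t 12.77 stand [ 16.6 -91.4] z 63.3 rpy [3.138 0.004 0.951] F [-19.1 -16.4   9.4] w 0.7
t 12.82 stand [ 16.2 -91.6] z 63.3 rpy [3.139 0.006 0.951] F [-13.9 -11.7   8.9] w 0.2
```

View pics/s23.png

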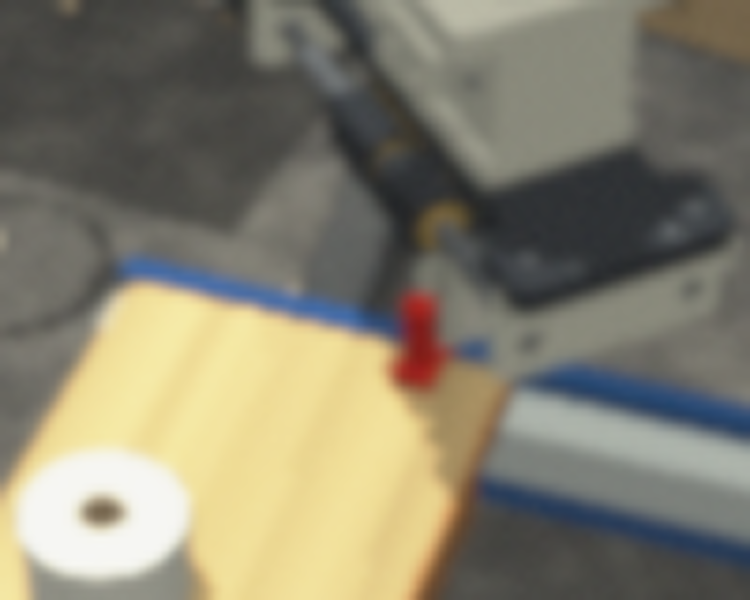

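Run:
```python
from h import *
k=inv(ray("scene",220+419/7.5,110+305/7.5,106));print(k,np.degrees(np.arctan2(k[1]+125,30-k[0])))
```

```text
[ 29.46173614 -82.35958699] 89.2767750772319
```

>>> step_arm:
  moves: [-0.3, 0, 0, 0, 0, 0, 1, -0.6, 0, 0, 0, 0, 0, 1, -0.8, 0, -0.3, 0, 0, 0, 1, -0.8, 0, -0.8, 0, 0, 0, 1, -0.8, 0, -1, 0, 0, 0, 1, -1, 0, -1, 0, 0, 0, 1, -1, 0, -1, 0, 0, 0, 1, -1, 0, -1, 0, 0, 0, 1]

```text
time: 13.48
tool_pos: [483.8, -163.5, 163.6]
tcp_rot: [-3.13, 0.003, 0.956]
contact_force: [0.2, -0.6, -0.0]
grip_width: 0.3
```

>>> step_arm:
  moves: [-1, 0, -0.3, 0, 0, 0, 1, -1, 0, -0.3, 0, 0, 0, 1, -1, 0, 0, 0, 0, 0, 1, 0, 0, 0, 0, 0, 0, 1]

```text
time: 13.82
tool_pos: [449.0, -217.8, 181.9]
tcp_rot: [3.142, -0.001, 0.954]
contact_force: [-0.5, -1.0, -0.6]
grip_width: 0.2
```

Run:
```python
from h import *
st()
im=crop("scene","s24",190,110,150,140,4.2)
crop("top","t24",200,135,180,135,4.4)
st()
```

```text
t 13.82 stand [-118.6 -226.4] z 181.9 rpy [ 3.142e+00 -1.000e-03  9.540e-01] F [-0.5 -1.  -0.6] w 0.2
t 13.92 stand [-117.  -224.7] z 181.7 rpy [-3.141e+00 -2.000e-03  9.540e-01] F [ 0.4 -0.4  0.7] w 0.5
```

View pics/s24.png

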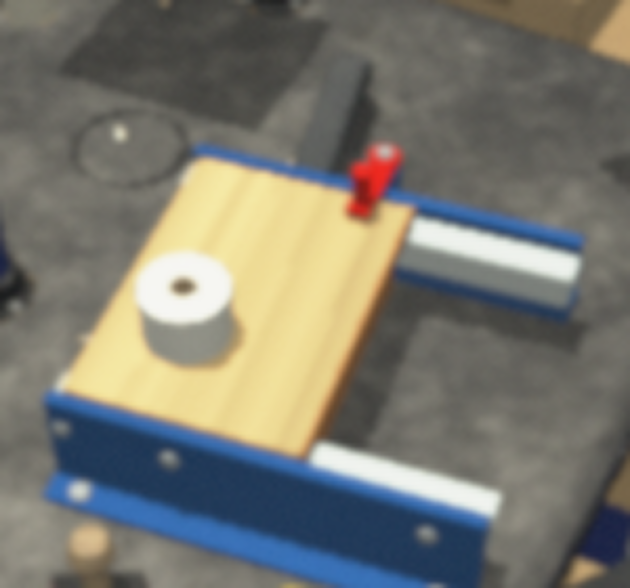

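View pics/t24.png

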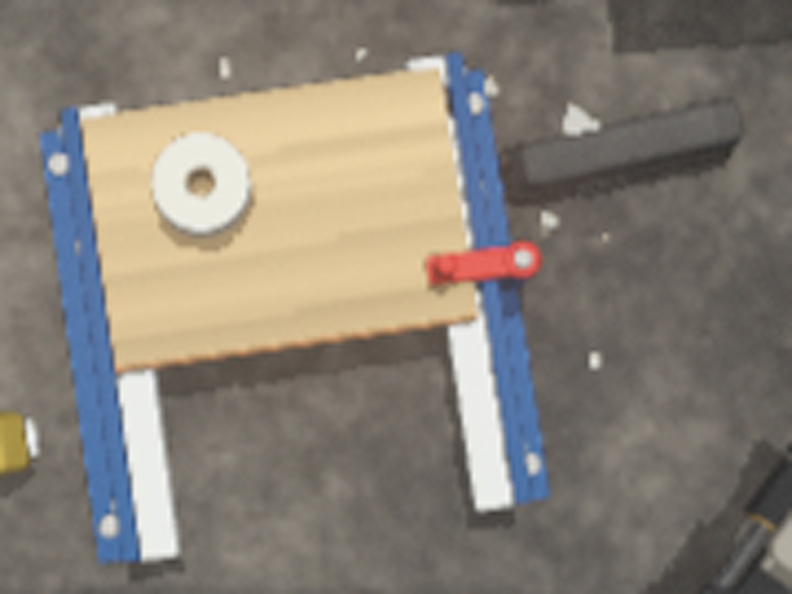

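Run:
```python
from h import *
k=inv(ray("scene",190+360/4.2,110+170/4.2,106));k2=inv(ray("top",200+434/4.4,135+263/4.4,108))
for q in(k,k2):print(q,np.degrees(np.arctan2(q[1]+125,30-q[0])))
print(close_job())
```

```text
[ 30.03352367 -82.89304742] 90.04561632479827
[ 31.60511397 -75.78146136] 91.86786678102591
the job is handed in; nothing more can be done
None
```

The board is home in its notches and the red turn-button lies across it. I handed the job in at about 13.9 s with the arm clear of everything.

**Final checks**
- **Board:** I triangulated the corners from both cameras after the push. The top is about 69–73 mm over the bench (72 expected when seated), and the near face is within about 4 mm of the stand's x = 0. After the button was turned, the board looked unchanged in the last pictures.
- **Button:** the knob sits at about 90° in the scene view and 92° in the top view, so the button points across the board. I pushed it until the force rose at its stop.
- **Other things:** the label roll is standing on the board. The stapler, tape measure and stamp look unmoved in the pictures.
- **Forces:** the highest reading was about 27 N, at the two end stops.

**What disagreed or went wrong**
- **Height reading:** the measured tool height was wrong, about 46 mm below what the pictures showed at first and about 30–37 mm near the button. The cause is unknown, so I set heights from the pictures and contact forces instead.
- **First approach:** because of this, my first try passed over the board without touching anything, and I backed off and went lower.
- **Fingertip on the button:** while turning it, the fingertip pressed on the bar's top with about 12 N. I raised it before going on.

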